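# Clear the coffee scale and hold its recessed zero button

## Robot

A 7-joint arm with a two-finger parallel gripper is mounted at the origin on the work surface. World frame = base frame: x ahead of the robot, y to its left, z up, the work surface at z = 0. Lengths are in m, angles in rad, forces in N, time in s.
With the tool pointing down it reaches from about 0.425 to 0.875 m from the base axis. Payload 4.7 kg.
Tool frame: the origin (TCP) lies on the centre line of the jaws, within the pads' length; the fingertips stand ahead of it and the grasp point (between the pads) lies 2 mm behind it (nose_length is the z of the fingertips in the tool frame, in m); z points along the fingers, y is the line along which they close (so a half turn about z gives the same grasp; the last joint's range is limited). The gripper opens to 87 mm and grips with 3 to 60 N. Pads are 19 mm wide; open, the fingers measure 117 mm over their backs; the gripper's body (75 mm by 190 mm) begins 51 mm behind the grasp point.
Start: joints at [-1.112, 0.321, -0.07, 1.45, 0.023, 1.371, -0.057], TCP at [0.28, 0.587, 0.24] pointing down, gripper open.
Joint ranges: [-2.86, 2.86], [-0.3, 2.09], [-1.38, 1.24], [0.06, 2.45], [-1.56, 4.7], [0.09, 2.05], [-2.69, 2.69]. Speed limits (rad/s): [2.57, 2.57, 3.14, 3.14, 3.14, 3.14, 3.14].

## Interface

Orientations are given as a rotation vector (axis times angle).
In Python, from bench import * gives the robot as it stands.
- The arm moves only by the tool send_rows, never from a script. Its arguments are lists of equal length, an entry for each row: "xyz": the shift along the tool's x, y, z in mm, a list of three; "dr": the turn, a rotation vector about the tool's x, y, z in rad, a list of three. A call has exactly 10 rows; each row is the pose to reach, as a shift and turn from the pose commanded when the call began, along the tool's axes at that moment; what a row does not reach only later rows make up. A row lasts 1/12 s, in which the tool goes at most 41.7 mm and 7.16 degrees, less where a joint would pass 70% of its speed; a pose out of reach is approached as far as the arm can. A call with a gripper value outside its range is refused whole. "jaw" is the finger opening in mm, from 0 to 87, set as the call begins (left out, the last holds). The fingers move at their own pace and stop on an object; "grip_force" is the grip in N (left out, the last holds). Time passes only in rows, so rows that repeat a pose let the fingers close, or fill a call up. It gives the time, the measured TCP pose, the force, the opening and the grip force at its end, in the units of the state.
- get_state(): the state, without advancing time (a new reading comes with each control period).
- get_image(name): name is "scene" or "top" or "wrist"; returns the picture (400x640x3 uint8, red, green, blue); there is no depth.
- calibration(name): a dict with "vfov" (degrees; the focal length in pixels is half the picture's height over the tangent of half this angle, whatever the lens; pixels are square), "cx", "cy" (the principal point, pixels), "k1" (the pictures are not rectified: a ray, as slopes to the right and down, at radius r is drawn at 1 + k1 r^2 times it, then the intrinsics apply), "rvec" (rotation vector, rad) and "tvec" (3), from world to camera coordinates, as OpenCV has them; the wrist camera has in their place "hand_eye" (4x4, takes a point from camera to tool coordinates, whose origin is the TCP and whose axes are the flange's). Camera axes: x right, y down, z forward; pixel columns grow to the right and rows downward; lengths in m; the calibration is good to about 2 mm. A picture is of the moment at which its call begins: read the wrist's pose just before it. calibration takes no time and is no camera call.
- close_job(): hands the job in; it is judged then, once.
The state is a dict: "time": time; "joint_positions": joint angles; "qd": joint speeds; "joint_torque": joint torques, N m; "position": TCP position; "tool_rot": TCP orientation; "ft_force": force on the tool from outside, world axes, zero at the start; "torque": the same for the moment, N m; "grip_width": opening from 0.0 (shut) to 1.0 (fully open); "grip_force": force on a finger pad.
Only numpy, scipy, OpenCV 4.12 (cv2) and the standard library are available. Lean on these libraries where they do the work, as an engineer would, in place of code of your own. Each camera call takes 0.05 s, during which the arm holds its last target. There are 200 camera calls.

## Task

Zero the coffee scale on the cart: first take the red-topped calibration weight off the pan and seat it upright, fully down, in its own red slot of the weight rack, and let go of it. Then take the orange-handled reset pin from its stand, put its steel tip down through the hole in the white console and gently press the recessed red zero button all the way down, and finish while still gripping the pin and holding the button down. Press only with the pin, and leave the other things on the cart where they stand.

Things in the scene. Friction and masses are not known exactly. Their poses are not given: they have to be found in the camera images.
- scale: Fixed coffee scale, black base 150 (x) x 220 (y) x 30 mm high; origin at the centre of its underside, z up, turned by its yaw. Steel weighing pan, a disc 116 mm across, its upper face 36 mm above the origin, centred at (0, +50) mm. White console block 66 x 66 mm centred at (0, -70) mm, flat top 66 mm above the origin, with the button hole straight down through its middle.
- aperture (a point): Centre of the mouth of the round button hole in the console's top face: 16 mm across, chamfered 2 mm, vertical; at rest the button's face is 24 mm below it.
- zero_top (a point): Centre of the upper face of the red zero button (15 mm across) at the bottom of the hole; moves down as the button is pressed.
- zero (a joint): Travel of the zero button in m: 0 released, 0.006 fully down. A spring pushes back with about 2 N at the start and 5 N when fully down.
- weight_red: Loose steel calibration weight with red band and red top knob, 0.2 kg or so (0.15 to 0.26): a cylinder 28 mm across and 38 mm high with a knob 18 mm across and 8 mm high on top; origin at the centre of its underside, z up. Starts upright on the pan.
- slot_red: Fixed red block 54 x 54 x 18 mm on the rack, the red weight's own slot: a round vertical hole in its middle, 32 mm across, 12 mm deep, chamfered 2 mm. Origin at the centre of the block's underside; the hole's floor is 6 mm above it, the rim 18 mm above it. Stands in a row with the others, 70 mm apart along its own x axis, in random order.
- slot_blue: The same block in blue; holds the blue weight.
- slot_yellow: The same block in yellow; empty, stays empty.
- rack: Fixed wooden plate 230 (x) x 80 (y) x 6 mm under the three slot blocks; origin at the centre of its underside; the blocks stand on it along its x axis.
- weight_blue: Bystander: blue-topped weight of the same shape, in the blue slot; origin at the centre of its underside.
- pin: Loose reset pin, 60 g, standing upright in its stand: orange square handle 18 x 18 mm and 70 mm long, faces along its x and y axes, above a round steel shaft 6 mm across and 55 mm long. Origin at the tip (lower end) of the shaft, z up along the pin: shaft from 0 to 55 mm, handle from 55 to 125 mm.
- stand: Fixed dark wooden block 50 x 50 x 62 mm with a vertical hole 10 mm across and 58 mm deep in its middle; the pin's shaft hangs in it and the handle's shoulder rests on the block's top. The pin must be drawn up 55 mm to come free. Origin at the centre of its underside.
- gourd: Bystander: aluminium gourd with a blue silicone grip band, 72 mm across, 210 mm high; origin under its centre.
- kettle: Bystander: brushed kettle with closed lid, about 160 mm across, 170 mm high, spout to its +x and handle to its -x; origin under its centre.
- cup_a: Bystander: white espresso cup with handle, 64 mm across, 55 mm high; origin under its centre.
- cup_b: Bystander: blue espresso cup with handle, 64 mm across, 55 mm high; origin under its centre.
- tub: Bystander: white plastic tub with orange screw cap, 100 mm across, 110 mm high; origin under its centre.
Not all that is in view belongs to the job. What is shaped like the stand but blue is not meant.

How it is judged:
On the way, in this order (a step that is already met when the one before it is completed fails the run):
1. the red weight stands fully down in the red slot, released (horizontal distance between weight_red and slot_red below 0.005 m and z of weight_red in the frame of slot_red below 0.009 m and angle between weight_red's own z axis and vertical below 0.12 rad and contact force between the fingers and weight_red below 0.1 N and linear speed of weight_red below 0.02 m/s), for 0.2 s.
2. the pin has been drawn out of its stand by the gripper (z of pin in the frame of stand above 0.06 m and contact force between the fingers and pin above 2 N), for 0.1 s.
3. the pin, through the hole, holds the zero button down (value of joint zero above 0.004 m and horizontal distance between pin and zero_top below 0.008 m and z of pin in the frame of aperture below -0.015 m and contact force between pin and scale above 1 N and contact force between the fingers and pin above 2 N and contact force between the arm and scale below 0.5 N), for 0.5 s.
At the end, for the whole second after the job is handed in: Red weight upright in the red slot (centred within 5 mm, foot within 3 mm of its floor), not touched. Fingers grip the pin (over 2 N); its tip, through the hole (15 mm or more below the mouth), holds the button over 4 of its 6 mm down with over 1 N; the arm itself does not touch the scale (all of step 1 and all of step 3); the arm keeps its last pose, push and grip.
It fails at once if the zero button is pressed before the red weight is seated in its slot (value of joint zero above 0.003 m and horizontal distance between weight_red and slot_red above 0.01 m).
It fails at once if the pin, arm or fingers push hard (over 30 N) against the scale (contact force between any of pin, the arm and scale above 30 N).
It fails at once if the red weight is tipped over (angle between weight_red's own z axis and vertical above 0.8 rad).
It fails at once if a bystander (blue weight 10 mm; gourd, kettle, cups, tub 20 mm) is moved or knocked over (distance of weight_blue from where it was at the start of the episode above 0.01 m or angle between any of weight_blue, gourd, kettle, cup_a, cup_b, tub's own z axis and vertical above 0.5 rad or distance of any of gourd, kettle, cup_a, cup_b, tub from where it was at the start of the episode above 0.02 m).
It also fails if it takes over 72 s, if anything falls off the work surface, if the arm or the gripper's body presses on something with over 40 N, if the wrist force passes 120 N, or if a joint passes its speed limit or range.

## Working session

There is one attempt and no reset: what is moved stays moved. The work goes in short steps, Python scripts to look and compute and a tool call to move; the robot and the scene stay as the last step left them, time stands still between calls to the robot, and variables do not carry over. Pictures are saved under pics/ and viewed, at most 10 in all, crops included, and the job is handed in when it is done.

Besides the shell and the picture viewer there is one more tool, called as name(argument=value, ...) on one line, values as JSON. send_rows: Moves the arm, as the interface text tells. Its arguments: {"type":"object","properties":{"xyz":{"type":"array"},"dr":{"type":"array"},"jaw":{"type":"number"},"grip_force":{"type":"number"}},"required":["xyz","dr"]}

```bash
mkdir -p pics; cat > h.py <<'E'
from bench import *
import numpy as np, cv2
from scipy.spatial.transform import Rotation as R
def K(name):
    c=calibration(name); f=200/np.tan(np.radians(c["vfov"])/2); return c,f
def cam(name,st=None):
    c,f=K(name)
    if "hand_eye" in c:
        H=np.array(c["hand_eye"]); Rt=R.from_rotvec(st["tool_rot"]).as_matrix()
        return Rt@H[:3,:3], Rt@H[:3,3]+np.array(st["position"])
    Rc=R.from_rotvec(c["rvec"]).as_matrix(); return Rc.T, -Rc.T@np.array(c["tvec"])
def pix2world(name,u,v,z,st=None):
    c,f=K(name); d=np.array([(u-c["cx"])/f,(v-c["cy"])/f]); s=d.copy()
    for _ in range(20): s=d/(1+c["k1"]*(s@s))
    Rw,t=cam(name,st); r=Rw@np.array([s[0],s[1],1]); return t+r*(z-t[2])/r[2]
def world2pix(name,p,st=None):
    c,f=K(name); Rw,t=cam(name,st); q=Rw.T@(np.array(p)-t); s=q[:2]/q[2]
    return s*(1+c["k1"]*(s@s))*f+[c["cx"],c["cy"]]
def save(name,im): cv2.imwrite("pics/"+name,im[:,:,::-1])
def totool(d,st): return R.from_rotvec(st["tool_rot"]).inv().apply(d)*1000
E
python3 - <<'E'
from h import *
st=get_state(); print(st)
for n in("scene","top","wrist"):
    im=get_image(n); np.save(n+".npy",im); save(n+"0.png",im); print(n,calibration(n))
E
```

```text
{'time': 0.0, 'joint_positions': array([-1.11191193,  0.3217955 , -0.07010798,  1.45168987,  0.02258413,
        1.3707904 , -0.0569313 ]), 'qd': array([-0.0017268 , -0.00036799,  0.00078616, -0.00043249,  0.00112956,
       -0.00042549,  0.00077311]), 'joint_torque': array([-7.37457549e-05, -4.91287887e+01, -4.03820481e-01, -3.12530994e+01,
       -6.38653035e-02,  4.40971262e-02,  1.84096075e-04]), 'position': array([0.27947019, 0.58626907, 0.23847205]), 'tool_rot': array([-6.92816460e-01, -3.06389374e+00,  2.92852361e-03]), 'ft_force': array([-0.0297112 , -0.04972703,  0.35644439]), 'torque': array([ 0.02351194, -0.05619482, -0.02120954]), 'grip_force': 0.0, 'grip_width': 1.0008335532540948}
scene {'vfov': 45.836605016432706, 'cx': 317.39907898305466, 'cy': 192.89547156531046, 'k1': 0.023195986654718406, 'rvec': array([ 1.48495015,  2.32790226, -0.69652598]), 'tvec': array([ 0.2546623 , -0.41057343,  1.7720293 ])}
top {'vfov': 47.69781537416352, 'cx': 322.8380618412863, 'cy': 204.084934756622, 'k1': -0.12764633672817502, 'rvec': array([ 2.17434573, -2.23643318,  0.07257308]), 'tvec': array([-0.02526262,  0.56630219,  1.4580474 ])}
wrist {'vfov': 60.12645286172897, 'cx': 323.32004115267114, 'cy': 191.11763885950174, 'k1': -0.03522840908192644, 'hand_eye': array([[-6.71862953e-04, -9.52968740e-01, -3.03067863e-01,
         8.41636126e-02],
       [ 9.99997986e-01, -6.71256364e-05, -2.00579818e-03,
        -2.57130617e-04],
       [ 1.89111934e-03, -3.03068600e-01,  9.52966866e-01,
        -1.43936728e-01],
       [ 0.00000000e+00,  0.00000000e+00,  0.00000000e+00,
         1.00000000e+00]])}
```

View pics/top0.png

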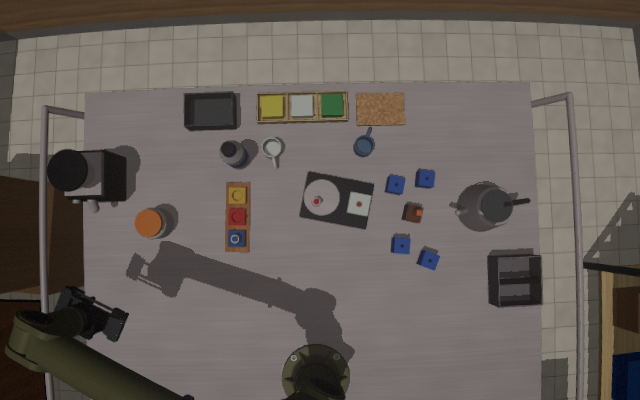

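View pics/scene0.png

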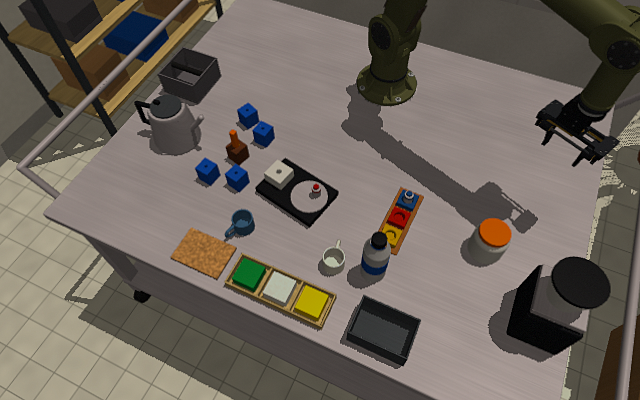

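Top view: the red weight is on the pan at about (317,201) and the red slot is the middle block at about (238,217). The console hole is at about (359,204). The candidates for the stand are four blue blocks, (396,185), (426,178), (401,244) and (429,259), and one dark brown block at (413,212). The brown one has the orange handle, so it fits the description. I'll confirm it in an enlarged crop.

```bash
python3 - <<'E'
from h import *
im=np.load("top.npy"); x0,y0=220,165
c=im[y0:y0+105,x0:x0+225]; save("crop.png",cv2.resize(c,None,fx=3.5,fy=3.5,interpolation=cv2.INTER_CUBIC))
hsv=cv2.cvtColor(im,cv2.COLOR_RGB2HSV)
def blob(h0,h1,box,s=130,v=60):
    m=cv2.inRange(hsv,(h0,s,v),(h1,255,255)); k=np.zeros_like(m); a,b,cc,d=box; k[b:d,a:cc]=1
    ys,xs=np.nonzero(m*k); return xs.mean(),ys.mean(),len(xs),xs.min(),xs.max(),ys.min(),ys.max()
def blobr(box): 
    ys,xs=[],[]
    m=(cv2.inRange(hsv,(0,130,60),(7,255,255))|cv2.inRange(hsv,(173,130,60),(180,255,255))); a,b,cc,d=box
    ys,xs=np.nonzero(m[b:d,a:cc]); return xs.mean()+a,ys.mean()+b,len(xs)
w=blobr((305,190,330,212)); print("weight",w,pix2world("top",w[0],w[1],.078))
s=blobr((226,200,250,232)); print("slot",s,pix2world("top",s[0],s[1],.024))
for n,u,v,z in(("yel",237,194.5,.024),("blue",236,238.5,.024),("console",359.5,204,.066),("pan",321,197,.036),("stand",412,212.5,.062),("pintop",419,211.5,.132)):
    print(n,pix2world("top",u,v,z))
E
```

```text
weight (np.float64(316.05263157894734), np.float64(201.1578947368421), 19) [ 0.57199737 -0.01916544  0.078     ]
slot (np.float64(236.13114754098362), np.float64(216.37377049180327), 305) [0.5329086  0.24030508 0.024     ]
yel [0.60366949 0.23609733 0.024     ]
blue [0.46152772 0.24229162 0.024     ]
console [ 0.55993927 -0.1555292   0.066     ]
pan [ 0.58721074 -0.03554344  0.036     ]
stand [ 0.52851552 -0.32220598  0.062     ]
pintop [ 0.52925687 -0.32857542  0.132     ]
```

View pics/crop.png

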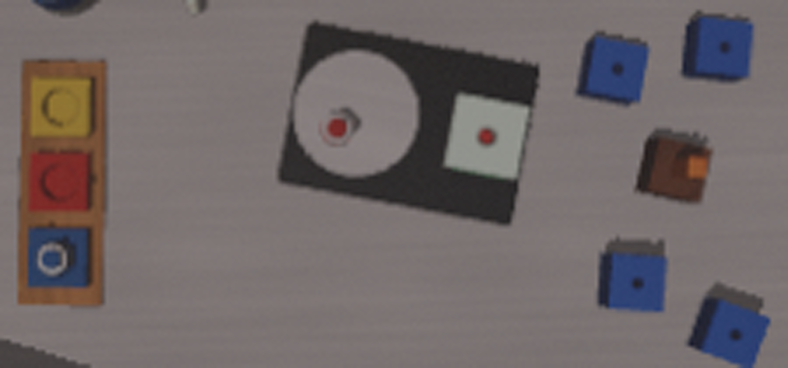

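The crop confirms it: the brown stand carries the orange handle, the weight has a red knob, and the slot in the middle of the rack is red. I'll go over the slot first, which is on the way, to look more closely.

send_rows(xyz=[[-35,-22,0],[-70,-44,0],[-105,-66,0],[-140,-88,0],[-175,-110,0],[-210,-132,0],[-245,-154,0],[-280,-176,0],[-315,-198,0],[-347,-218,0]], dr=[[0,0,-0.05],[0,0,-0.1],[0,0,-0.15],[0,0,-0.2],[0,0,-0.25],[0,0,-0.3],[0,0,-0.35],[0,0,-0.4],[0,0,-0.445],[0,0,-0.445]])

```text
time: 0.98
position: [0.5001, 0.2379, 0.2395]
tool_rot: [-0.002, 3.141, -0.001]
ft_force: [0.2, 0.4, -0.8]
grip_width: 1.0
grip_force: 0.0
```

```bash
python3 - <<'E'
from h import *
import bench
print([n for n in dir(bench) if n[0]!='_'], getattr(bench,'nose_length',None))
st=get_state(); print(st["time"],st["position"],st["tool_rot"],st["qd"].round(3))
im=get_image("wrist"); save("w1.png",im); np.save("w1.npy",im)
E
```

```text
['MotionError', 'calibration', 'close_job', 'get_image', 'get_state', 'nose_length'] 0.017
0.9833 [0.50009693 0.23791208 0.23953344] [-1.64939237e-03  3.14132817e+00 -5.05391305e-04] [ 0.48   0.089  0.36  -0.088 -0.062  0.001  0.796]
```

View pics/w1.png

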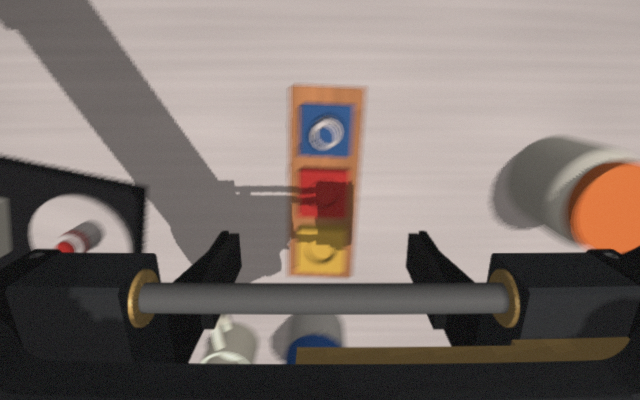

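The wrist view is slightly blurred by motion and shows the red slot at about (324,193), with blue at (327,131) above it and yellow at (321,250) below. I'll take a settled frame and measure the slot.

```bash
cat >> h.py <<'E'
def settled(n=3):
    for _ in range(n): get_image("wrist")
    st=get_state(); return st,get_image("wrist")
def mask(im,ranges,box):
    hsv=cv2.cvtColor(im,cv2.COLOR_RGB2HSV); m=np.zeros(im.shape[:2],np.uint8)
    for lo,hi in ranges: m|=cv2.inRange(hsv,lo,hi)
    k=np.zeros_like(m); a,b,c,d=box; k[b:d,a:c]=255; m&=k
    n,l,s,ce=cv2.connectedComponentsWithStats(m); i=1+s[1:,4].argmax(); return (l==i).astype(np.uint8),s[i]
RED=[((0,120,40),(7,255,255)),((172,120,40),(180,255,255))]
E
python3 - <<'E'
from h import *
st,im=settled(); print(st["time"],st["position"],st["tool_rot"],abs(st["qd"]).max())
for n,rg,box in (("red",RED,(290,150,365,235)),("blue",[((100,120,40),(125,255,255))],(290,90,365,165))):
    m,s=mask(im,rg,box); c=max(cv2.findContours(m,0,2)[0],key=cv2.contourArea)
    r=cv2.minAreaRect(c); print(n,r,s)
    print(np.array([pix2world("wrist",*p,.024,st) for p in [r[0],*cv2.boxPoints(r)]]).round(4))
E
```

```text
1.1833 [0.4995222  0.23949957 0.23936705] [-4.77426236e-03 -3.14106578e+00 -3.52848013e-04] 0.05099400100172381
red ((325.4805908203125, 191.08270263671875), (50.40534591674805, 50.77180862426758), 1.9091525077819824) [ 300  165   52   53 2512]
[[0.5291 0.2411 0.024 ]
 [0.5577 0.2119 0.024 ]
 [0.4997 0.2152 0.024 ]
 [0.5017 0.2689 0.024 ]
 [0.5599 0.2682 0.024 ]]
blue ((327.8527526855469, 127.85916900634766), (51.067466735839844, 51.218910217285156), 1.7357045412063599) [ 303  102   52   53 1748]
[[0.4606 0.2436 0.024 ]
 [0.4865 0.2159 0.024 ]
 [0.434  0.2186 0.024 ]
 [0.4357 0.2702 0.024 ]
 [0.4884 0.2698 0.024 ]]
```

send_rows(xyz=[[-8,-32,0],[-16,-64,5],[-24,-96,15],[-32,-128,25],[-40,-160,40],[-50,-190,55],[-60,-220,70],[-68,-245,80],[-72,-258,80],[-72,-258,80]], dr=[[0,0,0],[0,0,0],[0,0,0],[0,0,0],[0,0,0],[0,0,0],[0,0,0],[0,0,0],[0,0,0],[0,0,0]])

```text
time: 2.07
position: [0.5711, -0.0194, 0.1586]
tool_rot: [-0.004, -3.14, 0.003]
ft_force: [-0.2, -0.6, 0.6]
grip_width: 0.999
grip_force: 0.0
```

```bash
python3 - <<'E'
from h import *
st,im=settled(2); np.save("w2.npy",im); save("w2.png",im); print(st["time"],st["position"],st["tool_rot"],abs(st["qd"]).max())
m,s=mask(im,RED,(220,60,420,290)); ys,xs=np.nonzero(m); c=max(cv2.findContours(m,0,2)[0],key=cv2.contourArea); print(s,xs.mean(),ys.mean(),pix2world("wrist",xs.mean(),ys.mean(),.08,st))
E
```

```text
2.1667 [ 0.57119773 -0.01499259  0.1594613 ] [ 3.53228854e-03 -3.14125683e+00 -1.94739412e-03] 0.023562731520565386
[308 198  24  25 483] 319.59420289855075 209.94824016563146 [ 0.57141876 -0.01797689  0.08      ]
```

View pics/w2.png

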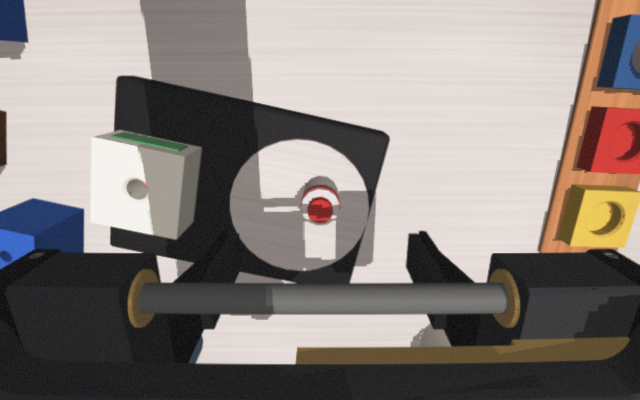

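The wrist view shows the red knob at (320,210), centred between the open fingers. The console hole is at (137,188). I'll descend and grasp.

send_rows(xyz=[[0,0,15],[0,0,30],[0,0,45],[0,0,60],[0,0,75],[0,0,85],[0,0,90],[0,0,91],[0,0,91],[0,0,91]], dr=[[0,0,0],[0,0,0],[0,0,0],[0,0,0],[0,0,0],[0,0,0],[0,0,0],[0,0,0],[0,0,0],[0,0,0]])

```text
time: 3.05
position: [0.5719, -0.0169, 0.0695]
tool_rot: [-0.001, 3.14, 0.001]
ft_force: [-0.3, 1.0, -0.8]
grip_width: 0.998
grip_force: 0.0
```

send_rows(xyz=[[0,0,0],[0,0,0],[0,0,0],[0,0,0],[0,0,0],[0,0,0],[0,0,0],[0,0,0],[0,0,0],[0,0,0]], dr=[[0,0,0],[0,0,0],[0,0,0],[0,0,0],[0,0,0],[0,0,0],[0,0,0],[0,0,0],[0,0,0],[0,0,0]], jaw=10, grip_force=20)

```text
time: 3.88
position: [0.5712, -0.0173, 0.0686]
tool_rot: [-0.0, 3.142, -0.0]
ft_force: [-0.7, -1.8, 1.5]
grip_width: 0.323
grip_force: 1.5
```

send_rows(xyz=[[0,0,0],[0,0,-5],[0,0,-20],[5,20,-40],[10,50,-60],[16,85,-60],[22,120,-60],[28,155,-60],[34,190,-60],[38,220,-60]], dr=[[0,0,0],[0,0,0],[0,0,0],[0,0,0],[0,0,0],[0,0,0],[0,0,0],[0,0,0],[0,0,0],[0,0,0]])

```text
time: 4.72
position: [0.532, 0.2055, 0.1288]
tool_rot: [0.003, -3.141, -0.001]
ft_force: [0.4, -0.4, -2.4]
grip_width: 0.314
grip_force: 20.0
```

send_rows(xyz=[[1,20,0],[2,32,0],[2,38,0],[2,38,0],[2,38,0],[2,38,0],[2,38,0],[2,38,0],[2,38,0],[2,38,0]], dr=[[0,0,0],[0,0,0],[0,0,0],[0,0,0],[0,0,0],[0,0,0],[0,0,0],[0,0,0],[0,0,0],[0,0,0]])

```text
time: 5.55
position: [0.5313, 0.2402, 0.1286]
tool_rot: [0.001, 3.141, -0.0]
ft_force: [-0.5, -0.2, -2.5]
grip_width: 0.315
grip_force: 20.0
```

```bash
python3 - <<'E'
from h import *
st,im=settled(0); np.save("w3.npy",im); print(st["time"],st["position"],st["tool_rot"],abs(st["qd"]).max(),st["grip_width"],st["grip_force"])
for p in [(.5315,.241,.024),(.5315,.241,st["position"][2]+.013)]: print(world2pix("wrist",p,st))
m,s=mask(im,RED,(220,150,420,300)); print(s)
save("w3.png",cv2.resize(im[60:340,170:470],None,fx=2,fy=2))
E
```

```text
5.55 [0.53128128 0.24019099 0.12862509] [ 8.41128837e-04  3.14148206e+00 -3.31303948e-05] 0.004175536751417284 0.31510374976262523 19.99973224941641
[325.1180588  198.16830648]
[325.99381972 284.93246924]
[ 289  158   74   76 4700]
```

View pics/w3.png

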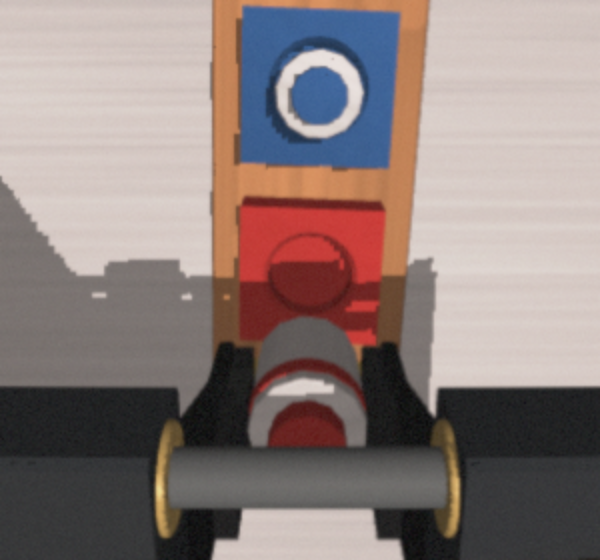

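The crop shows the weight held upright, with the slot hole behind it centred at about crop (310,272), which is full-frame (325,196). I'll compute the hole and the foot of the weight in the same frame.

```bash
python3 - <<'E'
from h import *
im=np.load("w3.npy"); st=get_state(); P=lambda u,v,z:pix2world("wrist",u,v,z,st).round(4)
print("hole c",P(325.2,196,.024),"top/bot",P(325,60+233/2,.024),P(325,60+311/2,.024),"l/r",P(170+268/2,196,.024),P(170+353/2,196,.024))
print("block near/far",P(325,60+208/2,.024),P(325,60+343/2,.024), "l/r",P(170+240/2,200,.024),P(170+383/2,200,.024))
f=st["position"][2]-.0326
print("foot near edge",P(170+307/2,60+318/2,f), "foot z",f, "blue weight c",P(170+319.5/2,60+93/2,.058))
E
```

```text
hole c [0.5298 0.2413 0.024 ] top/bot [0.5144 0.2411 0.024 ] [0.5456 0.2411 0.024 ] l/r [0.5297 0.2252 0.024 ] [0.5298 0.2574 0.024 ]
block near/far [0.5049 0.2411 0.024 ] [0.5591 0.2411 0.024 ] l/r [0.533  0.2145 0.024 ] [0.533  0.2689 0.024 ]
foot near edge [0.5191 0.2401 0.096 ] foot z 0.09603449460321706 blue weight c [0.4613 0.2438 0.058 ]
```

send_rows(xyz=[[1,1,10],[1,1,25],[1,1,40],[1,1,55],[1,1,65],[1,1,70],[1,1,74],[1,1,78],[1,1,81],[1,1,81]], dr=[[0,0,0],[0,0,0],[0,0,0],[0,0,0],[0,0,0],[0,0,0],[0,0,0],[0,0,0],[0,0,0],[0,0,0]])

```text
time: 6.43
position: [0.5301, 0.2417, 0.0474]
tool_rot: [-0.0, 3.142, 0.0]
ft_force: [0.3, -0.6, -2.0]
grip_width: 0.317
grip_force: 20.0
```

```bash
python3 - <<'E'
from h import *
st,im=settled(1); print(st["position"],st["tool_rot"],st["ft_force"],st["torque"],st["grip_width"])
E
```

```text
[0.53029321 0.2417513  0.0477316 ] [-3.03371348e-04  3.14130664e+00  2.69086948e-04] [ 0.38091764 -0.83987594 -2.02384481] [-0.01576177 -0.01163761 -0.03680704] 0.3144076194114686
```

send_rows(xyz=[[0,0,1],[0,0,2],[0,0,3],[0,0,3],[0,0,3],[0,0,3],[0,0,3],[0,0,3],[0,0,3],[0,0,3]], dr=[[0,0,0],[0,0,0],[0,0,0],[0,0,0],[0,0,0],[0,0,0],[0,0,0],[0,0,0],[0,0,0],[0,0,0]])

```text
time: 7.37
position: [0.5302, 0.2417, 0.0446]
tool_rot: [-0.0, 3.142, 0.0]
ft_force: [0.4, -0.4, -1.3]
grip_width: 0.316
grip_force: 20.0
```

send_rows(xyz=[[0,0,0],[0,0,0],[0,0,0],[0,0,0],[0,0,-5],[0,0,-20],[0,0,-45],[0,0,-75],[0,0,-100],[0,0,-120]], dr=[[0,0,0],[0,0,0],[0,0,0],[0,0,0],[0,0,0],[0,0,0],[0,0,0],[0,0,0],[0,0,0],[0,0,0]], jaw=70)

```text
time: 8.2
position: [0.5309, 0.2419, 0.1675]
tool_rot: [-0.0, 3.139, 0.002]
ft_force: [0.6, 0.6, 0.4]
grip_width: 0.801
grip_force: 0.0
```

```bash
python3 - <<'E'
from h import *
st,im=settled(2); print(st["position"],st["tool_rot"],st["ft_force"],st["grip_width"])
x,y=.531,.2415
for p in [(x,y,.024),(x,y,.058),(.461,.2435,.058)]: print(world2pix("wrist",p,st).round(1))
m,s=mask(im,RED,(220,60,420,290)); print(s)
save("w4.png",cv2.resize(im[60:340,170:470],None,fx=2,fy=2))
E
```

```text
[0.53264862 0.24277889 0.16949372] [-8.34648271e-05  3.13433283e+00  6.56679121e-03] [0.72819422 1.41203711 0.96872195] 0.8014872452962393
[321.9 179.9]
[321.8 192.1]
[324.4  99.1]
[ 290  146   64   65 2743]
```

View pics/w4.png

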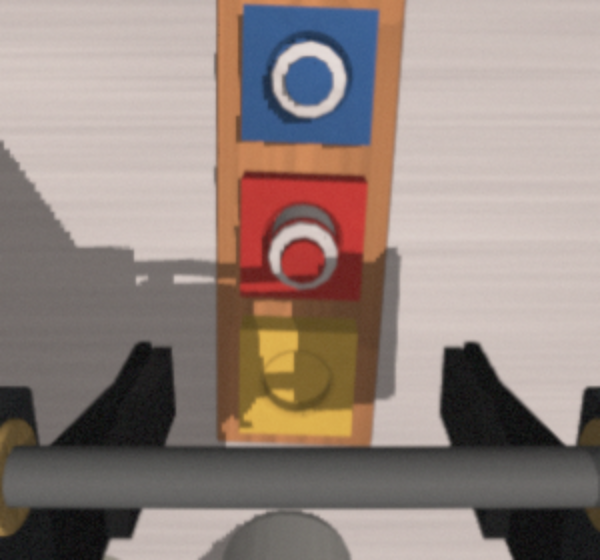

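The crop shows the red weight sitting low and upright in the red slot, with its knob at crop (303,260) against a predicted (304,264). The blue weight is untouched. Next is the pin.

send_rows(xyz=[[0,-20,-15],[0,-55,-30],[0,-92,-45],[1,-130,-60],[2,-170,-68],[4,-210,-68],[6,-250,-68],[8,-290,-68],[10,-330,-68],[12,-370,-68]], dr=[[0,0,0],[0,0,0],[0,0,0],[0,0,0],[0,0,0],[0,0,0],[0,0,0],[0,0,0],[0,0,0],[0,0,0]])

```text
time: 9.18
position: [0.5171, -0.13, 0.2315]
tool_rot: [0.001, -3.14, -0.001]
ft_force: [0.9, -0.7, -0.6]
grip_width: 0.803
grip_force: 0.0
```

send_rows(xyz=[[2,-40,0],[4,-80,0],[8,-120,0],[10,-155,0],[12,-180,0],[12,-192,0],[12,-195,0],[12,-195,0],[12,-195,0],[12,-195,0]], dr=[[0,0,0],[0,0,0],[0,0,0],[0,0,0],[0,0,0],[0,0,0],[0,0,0],[0,0,0],[0,0,0],[0,0,0]])

```text
time: 10.02
position: [0.5072, -0.3207, 0.2322]
tool_rot: [0.006, -3.142, -0.003]
ft_force: [0.4, 0.3, -0.0]
grip_width: 0.806
grip_force: 0.0
```

```bash
python3 - <<'E'
from h import *
st,im=settled(1); np.save("w5.npy",im); save("w5.png",im); print(st["time"],st["position"],st["tool_rot"],st["joint_positions"].round(2))
print("spout",pix2world("top",452,206,.13))
m,s=mask(im,[((5,120,80),(18,255,255))],(220,40,420,290)); c=max(cv2.findContours(m,0,2)[0],key=cv2.contourArea); r=cv2.minAreaRect(c);print(s,r,[pix2world("wrist",*p,.132,st).round(4) for p in [r[0],*cv2.boxPoints(r)]])
E
```

```text
10.0667 [ 0.50717208 -0.3209906   0.23240022] [-5.56354493e-03  3.14139017e+00  2.11816978e-03] [-0.02  0.25  0.64  1.61 -0.15  1.33  2.22]
spout [ 0.54306789 -0.431859    0.13      ]
[ 293  172   53   62 1496] ((314.6120910644531, 200.40518188476562), (42.14936828613281, 65.3906021118164), 23.198591232299805) [array([ 0.5077, -0.3279,  0.132 ]), array([ 0.5254, -0.3527,  0.132 ]), array([ 0.4784, -0.3325,  0.132 ]), array([ 0.4908, -0.3042,  0.132 ]), array([ 0.5392, -0.323 ,  0.132 ])]
```

View pics/w5.png

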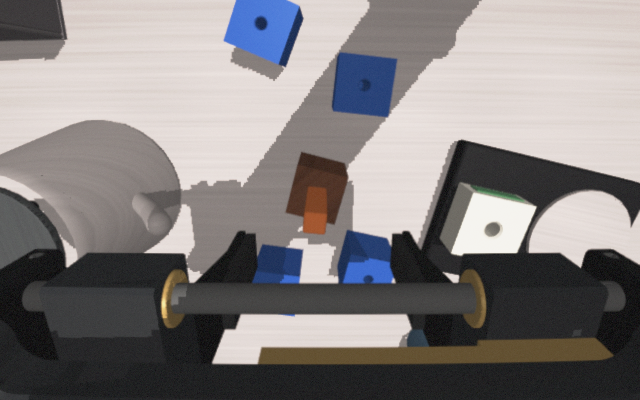

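The wrist view shows the dark stand at about (318,188) with the orange handle leaning down-image to (315,225) by parallax. The kettle spout is at (160,215), to the left. I'll enlarge this to get the handle yaw.

```bash
python3 - <<'E'
from h import *
im=np.load("w5.npy"); save("c5.png",cv2.resize(im[145:240,275:365],None,fx=6,fy=6,interpolation=cv2.INTER_CUBIC))
E
```

```text
(no output)
```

View pics/c5.png

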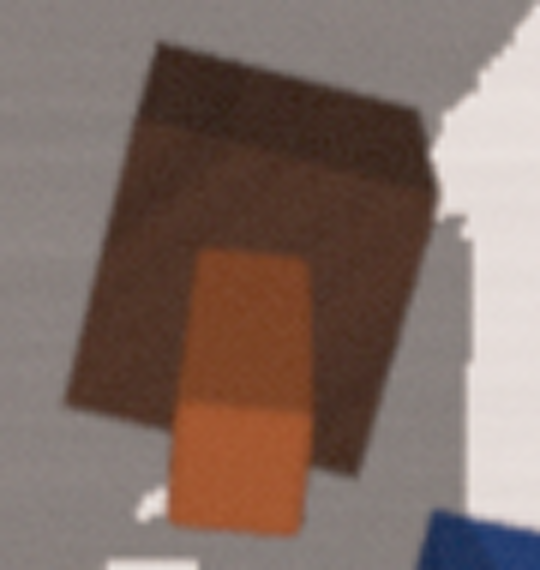

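The crop shows the handle's top face with corners at about (177,402), (312,408), (300,533) and (170,525). The stand's top face has corners at about (140,122), (432,190), (357,475) and (68,403), so the handle is turned differently from the stand.

```bash
python3 - <<'E'
from h import *
st=get_state()
def Q(n,L,z):
    p=np.array([pix2world("wrist",275+u/6,145+v/6,z,st) for u,v in L]); print(n,p.mean(0).round(4))
    for i in range(4):
        d=p[(i+1)%4]-p[i]; print("  ",np.linalg.norm(d).round(4),np.degrees(np.arctan2(d[1],d[0])).round(1))
Q("handle",[(177,402),(312,408),(300,533),(170,525)],.132)
Q("base",[(197,250),(307,258),(307,258),(197,250)],.062)
Q("stand",[(140,122),(432,190),(357,475),(68,403)],.062)
im=np.load("w2.npy")
print(st["position"])
# aperture from w5 (493,229)
print("ap",pix2world("wrist",493,229,.066,st))
E
```

```text
handle [ 0.5259 -0.3282  0.132 ]
   0.0171 87.4
   0.0173 -4.8
   0.0168 -93.7
   0.017 176.1
base [ 0.5189 -0.3279  0.062 ]
   0.0175 85.8
   0.0 0.0
   0.0175 -94.2
   0.0 0.0
stand [ 0.5267 -0.3283  0.062 ]
   0.0469 76.7
   0.0497 -13.0
   0.0487 -104.9
   0.0485 164.9
[ 0.50706744 -0.32137952  0.23253251]
ap [ 0.56005625 -0.15451429  0.066     ]
```

```bash
python3 - <<'E'
from h import *
st=get_state()
for z in(.08,.1,.12,.14,.16,.18): print(z,pix2world("top",452,206,z).round(3),pix2world("wrist",168,218,z,st).round(3))
E
```

```text
0.08 [ 0.545 -0.447  0.08 ] [ 0.544 -0.466  0.08 ]
0.1 [ 0.544 -0.441  0.1  ] [ 0.535 -0.457  0.1  ]
0.12 [ 0.543 -0.435  0.12 ] [ 0.527 -0.447  0.12 ]
0.14 [ 0.543 -0.429  0.14 ] [ 0.519 -0.437  0.14 ]
0.16 [ 0.542 -0.423  0.16 ] [ 0.511 -0.427  0.16 ]
0.18 [ 0.541 -0.416  0.18 ] [ 0.503 -0.418  0.18 ]
```

send_rows(xyz=[[-5,-2,0],[-10,-4,5],[-15,-6,15],[-19,-7,25],[-19,-7,30],[-19,-7,30],[-19,-7,30],[-19,-7,30],[-19,-7,30],[-19,-7,30]], dr=[[0,0,0.02],[0,0,0.04],[0,0,0.07],[0,0,0.07],[0,0,0.07],[0,0,0.07],[0,0,0.07],[0,0,0.07],[0,0,0.07],[0,0,0.07]], jaw=50)

```text
time: 10.95
position: [0.5253, -0.3306, 0.2032]
tool_rot: [0.11, 3.139, -0.0]
ft_force: [-0.2, -0.0, 0.2]
grip_width: 0.576
grip_force: 0.0
```

```bash
python3 - <<'E'
from h import *
st,im=settled(0); print(st["time"],st["position"],st["tool_rot"],st["joint_positions"].round(2),st["grip_width"])
m,s=mask(im,[((5,120,60),(18,255,255))],(220,40,420,290)); print(s)
hsv=cv2.cvtColor(im,cv2.COLOR_RGB2HSV); v=hsv[...,2].astype(int); ys,xs=np.nonzero((m>0)); xm=int(np.median(xs)); print(list(zip(range(s[1],s[1]+s[3],3),v[s[1]:s[1]+s[3]:3,xm])))
for y in range(s[1],s[1]+s[3],8):
    xx=xs[ys==y]; print(y,xx.min(),xx.max())
print([world2pix("wrist",(.526+a,-.3283+b,.132),st).round(0) for a,b in((-.009,-.009),(-.009,.009),(.009,.009),(.009,-.009))])
E
```

```text
10.95 [ 0.52534672 -0.33055684  0.20315686] [ 1.09880675e-01  3.13865918e+00 -2.44087074e-04] [-0.    0.31  0.64  1.6  -0.2   1.29  2.17] 0.5761558394006304
[ 296  146   64   81 3206]
[(146, np.int64(60)), (149, np.int64(66)), (152, np.int64(66)), (155, np.int64(65)), (158, np.int64(82)), (161, np.int64(81)), (164, np.int64(83)), (167, np.int64(85)), (170, np.int64(83)), (173, np.int64(87)), (176, np.int64(110)), (179, np.int64(130)), (182, np.int64(130)), (185, np.int64(133)), (188, np.int64(130)), (191, np.int64(130)), (194, np.int64(129)), (197, np.int64(131)), (200, np.int64(130)), (203, np.int64(155)), (206, np.int64(170)), (209, np.int64(173)), (212, np.int64(171)), (215, np.int64(171)), (218, np.int64(170)), (221, np.int64(172)), (224, np.int64(168))]
146 328 329
154 305 351
162 305 358
170 304 357
178 301 355
186 299 354
194 298 352
202 296 350
210 315 349
218 315 340
226 319 338
[array([313., 203.]), array([340., 201.]), array([342., 226.]), array([315., 228.])]
```

send_rows(xyz=[[0,1,15],[-1,1,30],[-1,1,45],[-1,1,60],[-1,1,75],[-1,1,85],[-1,1,90],[-1,1,90],[-1,1,90],[-1,1,90]], dr=[[0,0,0],[0,0,0],[0,0,0],[0,0,0],[0,0,0],[0,0,0],[0,0,0],[0,0,0],[0,0,0],[0,0,0]])

```text
time: 11.83
position: [0.5269, -0.3298, 0.1136]
tool_rot: [0.11, 3.138, -0.001]
ft_force: [0.0, 0.0, 0.5]
grip_width: 0.571
grip_force: 0.0
```

send_rows(xyz=[[0,0,0],[0,0,0],[0,0,0],[0,0,0],[0,0,0],[0,0,0],[0,0,0],[0,0,0],[0,0,0],[0,0,0]], dr=[[0,0,0],[0,0,0],[0,0,0],[0,0,0],[0,0,0],[0,0,0],[0,0,0],[0,0,0],[0,0,0],[0,0,0]], jaw=5, grip_force=35)

```text
time: 12.67
position: [0.5264, -0.3294, 0.1126]
tool_rot: [0.109, 3.14, 0.0]
ft_force: [-0.4, 0.2, 0.8]
grip_width: 0.203
grip_force: 35.0
```

send_rows(xyz=[[0,0,-4],[0,0,-14],[0,0,-28],[0,0,-42],[0,0,-56],[0,0,-68],[0,0,-76],[0,0,-80],[0,0,-80],[0,0,-80]], dr=[[0,0,0],[0,0,0],[0,0,0],[0,0,0],[0,0,0],[0,0,0],[0,0,0],[0,0,0],[0,0,0],[0,0,0]])

```text
time: 13.5
position: [0.5262, -0.3292, 0.1924]
tool_rot: [-0.11, -3.139, -0.001]
ft_force: [-0.2, 0.3, -0.9]
grip_width: 0.201
grip_force: 35.0
```

send_rows(xyz=[[-2,15,0],[-5,40,0],[-8,66,0],[-11,92,0],[-14,118,0],[-17,142,0],[-20,162,0],[-21,173,0],[-21,176,0],[-21,176,0]], dr=[[0,0,0],[0,0,0],[0,0,0],[0,0,0],[0,0,0],[0,0,0],[0,0,0],[0,0,0],[0,0,0],[0,0,0]])

```text
time: 14.33
position: [0.5593, -0.1549, 0.192]
tool_rot: [-0.108, -3.139, 0.0]
ft_force: [0.3, -0.3, 0.3]
grip_width: 0.201
grip_force: 35.0
```

```bash
python3 - <<'E'
from h import *
st,im=settled(3); np.save("w6.npy",im); print(st["time"],st["position"],st["tool_rot"],st["ft_force"],st["grip_width"],st["grip_force"])
T=st["position"]+R.from_rotvec(st["tool_rot"]).apply([0,0,.1056]); print("tip exp",T,world2pix("wrist",T,st),"ap exp",world2pix("wrist",(.560,-.155,.066),st))
save("w6.png",cv2.resize(im[60:300,200:450],None,fx=2.4,fy=2.4,interpolation=cv2.INTER_CUBIC))
save("t6.png",get_image("top")); np.save("s6.npy",get_image("scene"))
E
```

```text
14.4833 [ 0.55896403 -0.15739237  0.19249173] [-1.13749139e-01 -3.13925803e+00  1.56247287e-03] [-0.5524901  -0.66676818 -0.95580147] 0.20508960087576278 34.99948661064991
tip exp [ 0.5589313  -0.1574963   0.08689178] [324.1073266  197.44876769] ap exp [327.25046609 190.33270925]
```

View pics/w6.png

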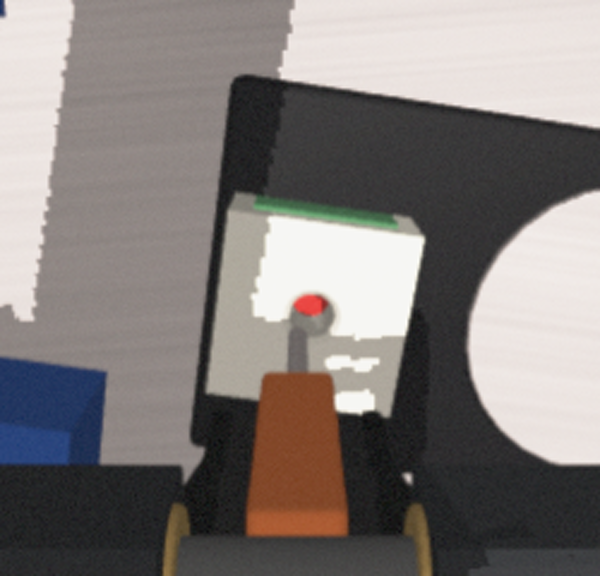

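The crop shows the pin hanging straight, with its tip at about crop (299,326). The red button is visible in the hole at about (313,315). I'll work out the offset in this frame.

```bash
python3 - <<'E'
from h import *
for _ in range(4):
    st=get_state(); print(st["time"],st["position"].round(4),st["tool_rot"].round(4)); get_image("wrist")
st=get_state(); st["position"]=np.array([.559,-.156,.1922]); st["tool_rot"]=np.array([-.1105,-3.139,0])
t=pix2world("wrist",200+299/2.4,60+326/2.4,.0868,st); h=pix2world("wrist",200+313/2.4,60+315/2.4,.066,st)
print(t,h,totool(h-t,st))
E
```

```text
14.6333 [ 0.5592 -0.1568  0.1926] [ 1.1310e-01  3.1395e+00 -6.0000e-04]
14.6833 [ 0.5593 -0.1565  0.1926] [ 1.1250e-01  3.1395e+00 -4.0000e-04]
14.7333 [ 0.5594 -0.1562  0.1926] [ 1.1180e-01  3.1395e+00 -3.0000e-04]
14.7833 [ 0.5594 -0.1559  0.1926] [ 1.1110e-01  3.1395e+00 -1.0000e-04]
[ 0.55759588 -0.15554039  0.0868    ] [ 0.56086559 -0.15093661  0.066     ] [-2.95136577  4.82276963 20.7979821 ]
```

send_rows(xyz=[[0,1,2],[-1,1,4],[-1,1,6],[-1,1,8],[-1,1,10],[-1,1,10],[-1,1,10],[-1,1,10],[-1,1,10],[-1,1,10]], dr=[[0,0,0],[0,0,0],[0,0,0],[0,0,0],[0,0,0],[0,0,0],[0,0,0],[0,0,0],[0,0,0],[0,0,0]])

```text
time: 15.67
position: [0.5607, -0.1544, 0.1827]
tool_rot: [0.11, 3.139, 0.0]
ft_force: [-0.2, -1.0, -0.8]
grip_width: 0.205
grip_force: 35.0
```

```bash
python3 - <<'E'
from h import *
st=get_state(); im=get_image("wrist"); np.save("w7.npy",im); print(st["time"],st["position"],st["tool_rot"],abs(st["qd"]).max())
T=st["position"]+R.from_rotvec(st["tool_rot"]).apply([0,0,.1056]); tp=world2pix("wrist",T,st); print("tip exp",T,tp)
m,s=mask(im,RED,(300,150,360,215)); ys,xs=np.nonzero(m); print("red",s,xs.mean(),ys.mean())
hsv=cv2.cvtColor(im,cv2.COLOR_RGB2HSV); g=hsv[...,2]; sat=hsv[...,1]
print("V rows180-212 cols308-344"); 
for y in range(178,214,2): print(y,' '.join("%3d%s"%(g[y,x],'r' if m[y,x] else ' ') for x in range(310,346,2)))
E
```

```text
15.6667 [ 0.56072092 -0.15436657  0.18271011] [1.09557500e-01 3.13934063e+00 8.42872229e-05] 0.002320809210738637
tip exp [ 0.5607571  -0.15436216  0.07711012] [324.10650646 197.45111254]
red [318 184  15   9  95] 325.34736842105264 188.07368421052632
V rows180-212 cols308-344
178 246  246  246  246  246  246  246  246  246  246  246  246  246  246  246  246  246  246 
180 246  246  246  246  246  246  246  246  246  246  246  246  246  246  246  246  246  246 
182 246  246  246  246  246  246  243  235  238  235  244  246  246  246  246  246  246  246 
184 246  246  246  246  244  228  225  229r 231r 184  199  229  245  246  246  246  246  246 
186 246  246  246  244  230  233r 234r 235r 234r 233r 155r 174  219  245  246  246  246  246 
188 246  246  245  232  212r 234r 234r 234r 235r 234r 188r 140r 172  230  246  246  246  246 
190 246  246  243  222  160  207r 213r 213r 214r 201r 147r 130  137  221  245  246  246  246 
192 239  240  240  197  127  127  135  138r 138r 133  133  127  127  223  241  246  246  246 
194 172  175  222  169  123  128  129  130  132  130  130  124  119  2
[... 168 characters left out ...]
28  130  128  145  164  215  246  246  246 
200 176  173  174  166  163  113  107  107  105  123  133  146  162  169  216  246  246  245 
202 172  173  171  171  169  117  107  107  108  138  155  168  167  173  176  187  187  186 
204 173  176  174  173  171  119  105  108  106  152  169  172  173  176  172  175  173  175 
206 173  175  175  176  174  110  109  109  107  145  174  172  174  175  171  174  172  174 
208 174  175  175  173  174  114  108  105  106  142  174  175  174  173  174  174  176  171 
210 174  173  172  173  169  107  112  107  108  143  174  174  174  176  227  230  230  229 
212 174  173  175  171  169  110  110  109  108  143  174  173  174  180  246  246  246  246
```

```bash
python3 - <<'E'
from h import *
st=get_state()
h=pix2world("wrist",326.5,192.3,.066,st); t=pix2world("wrist",323.7,197.2,.0771,st); print(h,t,totool(h-t,st),[pix2world("wrist",u,192.3,.066,st)[1].round(4) for u in(316,337)],[pix2world("wrist",326,v,.066,st)[0].round(4) for v in(183,201)])
E
```

```text
[ 0.56028487 -0.15245925  0.066     ] [ 0.56048382 -0.15468998  0.0771    ] [ 0.35710458  2.21064901 11.10005574] [np.float64(-0.1608), np.float64(-0.1442)] [np.float64(0.5526), np.float64(0.5675)]
```

send_rows(xyz=[[0,1,1],[0,2,3],[0,2,6],[0,2,10],[0,2,15],[0,2,20],[0,2,25],[0,2,29],[0,2,32],[0,2,32]], dr=[[0,0,0],[0,0,0],[0,0,0],[0,0,0],[0,0,0],[0,0,0],[0,0,0],[0,0,0],[0,0,0],[0,0,0]])

```text
time: 16.55
position: [0.5603, -0.1522, 0.1496]
tool_rot: [-0.11, -3.138, -0.0]
ft_force: [0.1, 0.0, -0.1]
grip_width: 0.201
grip_force: 35.0
```

send_rows(xyz=[[0,0,0],[0,0,0],[0,0,1],[0,0,2],[0,0,3],[0,0,4],[0,0,5],[0,0,6],[0,0,6],[0,0,6]], dr=[[0,0,0],[0,0,0],[0,0,0],[0,0,0],[0,0,0],[0,0,0],[0,0,0],[0,0,0],[0,0,0],[0,0,0]])

```text
time: 17.38
position: [0.561, -0.1524, 0.1448]
tool_rot: [0.11, 3.139, 0.0]
ft_force: [-0.4, 0.1, 2.3]
grip_width: 0.206
grip_force: 35.0
```

send_rows(xyz=[[0,0,1],[0,0,2],[0,0,2.5],[0,0,2.5],[0,0,2.5],[0,0,2.5],[0,0,2.5],[0,0,2.5],[0,0,2.5],[0,0,2.5]], dr=[[0,0,0],[0,0,0],[0,0,0],[0,0,0],[0,0,0],[0,0,0],[0,0,0],[0,0,0],[0,0,0],[0,0,0]])

```text
time: 18.22
position: [0.5609, -0.1524, 0.1422]
tool_rot: [0.11, 3.139, -0.0]
ft_force: [0.1, -0.0, 4.7]
grip_width: 0.204
grip_force: 35.0
```

send_rows(xyz=[[0,0,0.5],[0,0,1],[0,0,1.5],[0,0,1.5],[0,0,1.5],[0,0,1.5],[0,0,1.5],[0,0,1.5],[0,0,1.5],[0,0,1.5]], dr=[[0,0,0],[0,0,0],[0,0,0],[0,0,0],[0,0,0],[0,0,0],[0,0,0],[0,0,0],[0,0,0],[0,0,0]])

```text
time: 19.05
position: [0.5611, -0.1524, 0.1413]
tool_rot: [0.11, 3.139, 0.0]
ft_force: [-0.6, 0.6, 7.8]
grip_width: 0.208
grip_force: 35.0
```

send_rows(xyz=[[0,0,0],[0,0,0],[0,0,0],[0,0,0],[0,0,0],[0,0,0],[0,0,0],[0,0,0],[0,0,0],[0,0,0]], dr=[[0,0,0],[0,0,0],[0,0,0],[0,0,0],[0,0,0],[0,0,0],[0,0,0],[0,0,0],[0,0,0],[0,0,0]])

```text
time: 19.88
position: [0.561, -0.1525, 0.1412]
tool_rot: [0.11, 3.139, 0.0]
ft_force: [-1.0, 0.1, 7.4]
grip_width: 0.199
grip_force: 35.0
```

```bash
python3 -c "
from bench import *
s=get_state();print(s['position'],s['ft_force'],s['grip_force']);print(close_job())"
```

```text
[ 0.56104217 -0.15245638  0.1412386 ] [-0.98683003  0.11116191  7.43879678] 35.00145659745613
the job is handed in; nothing more can be done
None
```

I handed the job in at about 20 s: the red weight is released in the red slot, and the gripped pin holds the zero button fully down at about 7 N (judged by pin-tip height and wrist force); the verdict was not shown.

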